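Sweep loose clamp parts off the sorting board into the open carousel bay

ROBOT

A 6-joint arm with a two-finger parallel gripper is mounted at the origin on the work surface. World frame = base frame: x ahead of the robot, y to its left, z up, the work surface at z = 0. Lengths are in m, angles in rad, forces in N, time in s.
With the tool pointing down it reaches from about 0.375 to 0.925 m from the base axis. Payload 5.7 kg.
Tool frame: the origin (TCP) lies at the very end of the fingers, on their centre line; the grasp point (between the pads) lies 19 mm behind it; z points along the fingers, y is the line along which they close (so a half turn about z gives the same grasp; the last joint's range is limited). The gripper opens to 88 mm and grips with 3 to 60 N. Pads are 20 mm wide; open, the fingers measure 115 mm over their backs; the gripper's body (75 mm by 178 mm) begins 61 mm behind the grasp point.
Start: joints at [1.141, 0.359, 1.51, -0, 1.272, -0.115], TCP at [0.186, 0.57, 0.223] pointing down, gripper open.
Joint ranges: [-2.97, 2.97], [-1.01, 2.36], [0.21, 2.38], [-0.96, 4.11], [0.2, 2.71], [-2.98, 2.98]. Speed limits (rad/s): [2.39, 2.39, 3.14, 3.14, 3.14, 3.14].

INTERFACE

Orientations are given as a 3x3 rotation matrix whose columns are the frame's x, y, z axes.
In Python, from bench import ctrl gives the robot as it stands.
- The arm moves only by the tool servo_tool, never from a script. Its argument "targets" is a list of rows, each a list of 3 entries, a list of its own where there are three numbers: the shift along the world's x, y, z in mm, then the turn about the world's z in degrees, then the opening in per cent of the stroke, from 0 (shut) to 100 (fully open). A call has 1 to 20 rows; each row shifts and turns the commanded pose from where the row before left it; what a row does not reach is not made up. A row lasts 1/10 s, in which the tool goes at most 50 mm and 8.59 degrees, less where a joint would pass 70% of its speed; a pose out of reach is approached as far as the arm can. A call is refused whole if a number of a shift passes 50 or a number of a turn 8.59, either way. A call with a gripper value outside its range is refused whole. The fingers move at their own pace and stop on an object; "grip_force" is the grip in N (left out, the last holds). Time passes only in rows, so rows that do not move let the fingers close. It gives the time, the measured TCP pose, the force, the opening and the grip force at its end, in the units of the state.
- ctrl.sense(): the state, without advancing time (a new reading comes with each control period).
- ctrl.capture(name): name is "scene" or "top"; returns (picture, depth): 384x512x3 uint8, red, green, blue; 384x512 float32, m along the optical axis (not along the pixel's ray), 0 where there is no reading.
- ctrl.camera_model(name): a dict with "fx", "fy", "cx", "cy" (pixels), "xyz" and "orientation" of the camera in the world. Camera axes: x right, y down, z forward; pixel columns grow to the right and rows downward; lengths in m; the calibration is good to about 2 mm. A picture is of the moment at which its call begins. camera_model takes no time and is no camera call.
- ctrl.finish_job(): hands the job in; it is judged then, once.
The state is a dict: "t": time; "joint_positions": joint angles; "joint_vel": joint speeds; "joint_torque": joint torques, N m; "position": TCP position; "orientation": TCP orientation; "force": force on the tool from outside, world axes, zero at the start; "ft_torque": the same for the moment, N m; "opening": finger opening in m; "finger_force": force on a finger pad.
Only numpy, scipy, OpenCV 4.12 (cv2) and the standard library are available. Lean on these libraries where they do the work, as an engineer would, in place of code of your own. Each camera call takes 0.05 s, during which the arm holds its last target. There are 200 camera calls.

TASK

Turn the parts carousel by its knob until its one open bay lies squarely under the end of the sorting board, then take the scraper from its leaning rest, set it upright on the board without pressing hard, and sweep all five loose metal parts over the end of the board into that bay, never handling them with the fingers. Leave the scraper standing on the board, the carousel as you turned it, and the jar on the board and everything else on the table where they are.

Things in the scene. Friction and masses are not known exactly. Their poses are not given: they have to be found in the camera images.
- station: (All sizes here are in mm.) Sorting board with the carousel at its +y end; fixed. Origin on the table under the board's centre, z up, y along the board towards the carousel (sweeping direction), x across. Board: plain plywood, 190 wide (x), 260 long (y), flat top 55 above the table, both ends open. A rail along each long side: 14 high, inner faces at x = -85 and +85.
- board_exit (a point): Middle of the board's +y end edge, on its top (station frame x = 0, y = 130, z = 55). The board overhangs the carousel's rim here, so parts pushed over this edge fall into whatever bay lies below it.
- carousel (a joint): Angle of the parts carousel about its vertical axis (rad, counter-clockwise seen from above is positive). At 0 the open bay lies squarely under the end of the board and the knob is at the far side from the board. It starts between 0.8 and 2.2. It turns between -3 and 3 with slight friction (about 0.06 N m) and stays where it is left.
- axis (a point): Point on the table on the carousel's axis: station frame x = 0, y = 230. The carousel is a grey round tub of outer radius 140, rim 40 above the table, inner floor 10 above the table, wall 4, divided in three equal bays of 120 degrees. Two bays are closed by black lids (top 44 above the table) with small sample fittings fixed on them; the third is open and empty. Round hub of radius 28.
- knob (a point): Centre of the top of the carousel's knob, a plain steel upright post 16 in diameter, standing on the lids 95 from the axis opposite the open bay; it reaches from 44 to 95 above the table and moves round with the carousel.
- open_bay (a point): Middle of the floor of the open bay, 85 from the axis, 10 above the table; moves round with the carousel.
- rest: Dark steel cradle for the scraper; fixed. Origin on the table under it. Its floor, 30 above the table over the origin, slopes up at 30 degrees towards its own +x, with a lip 14 high on the low (-x) side, 80 long in y. The scraper's foot sits in it and leans about 30 degrees from upright, its top towards the rest's -x (roughly away from the board).
- scraper: Hand scraper, 220 g, 80 tall. Origin at the centre of its sole's underside; z up along the handle, y along the blade. Black rubber sole 24 thick (x), 70 long (y), 14 high, flat underneath, giving a millimetre or so when pressed; on it a wooden handle plate 16 thick (x), 50 wide (y), from 14 to 80 above the underside. Front and back are alike; it stands by itself on its sole.
- block_a: Aluminium clamp block 30 x 22 x 14 high. Loose, lying flat on the board at the start; origin at the centre of its underside. Must not be touched by the fingers.
- block_b: A second clamp block, same as block_a. Loose, lying flat on the board at the start; origin at the centre of its underside. Must not be touched by the fingers.
- nut: Steel nut, 26 across corners, 12 high. Loose, lying flat on the board at the start; origin at the centre of its underside. Must not be touched by the fingers.
- bar: Square steel bar offcut 12 x 34 x 12 high. Loose, lying flat on the board at the start; origin at the centre of its underside. Must not be touched by the fingers.
- plate: Thin steel clamp plate 28 x 22 and only 6 high. Loose, lying flat on the board at the start; origin at the centre of its underside. Must not be touched by the fingers.
- jar: Bystander standing on the board, close to the rail at its +x side: small jar of radius 14, 42 high; origin under its centre.
- mug: Bystander: white mug, radius 38, 90 high, on the table beyond the board. Origin under its centre.
- tape: Bystander: roll of black tape, radius 42, 22 high, on the table on the robot's side of the board. Origin under its centre.
- driver: Bystander: screwdriver lying on the table beyond the board.
- flask: Bystander: white bottle, radius 28, 140 high, on the table. Origin under its centre.
- gauge: Bystander: steel gauge block 60 x 35 x 25 high on the table to the left of the carousel. Origin under its centre.

How it is judged:
On the way, in this order (a step that is already met when the one before it is completed fails the run):
1. the carousel's open bay is turned under the end of the board (within 0.2 rad) (value of joint carousel between -0.2 and 0.2 rad), for 0.2 s.
2. the held scraper is set upright on the board, touching it (z of scraper in the frame of station between 0.045 and 0.065 m and angle between scraper's own z axis and vertical below 0.2 rad and y of scraper in the frame of station between -0.14 and 0.135 m and x of scraper in the frame of station between -0.09 and 0.09 m and contact force between the fingers and scraper above 1 N and contact force between scraper and station above 0.5 N), for 0.1 s.
At the end, for the whole second after the job is handed in: All five parts lie at rest in the open bay (origin within 140 mm of the carousel's axis and lower than 45 mm above the table), the carousel is within 0.25 rad of 0, and the released scraper stands upright (within 0.2 rad) on the board (horizontal distance between each of block_a, block_b, nut, bar, plate and axis below 0.14 m and height (world z) of each of block_a, block_b, nut, bar, plate below 0.045 m and linear speed of each of block_a, block_b, nut, bar, plate below 0.03 m/s and value of joint carousel between -0.25 and 0.25 rad and z of scraper in the frame of station between 0.045 and 0.065 m and angle between scraper's own z axis and vertical below 0.2 rad and y of scraper in the frame of station between -0.14 and 0.135 m and x of scraper in the frame of station between -0.09 and 0.09 m and linear speed of scraper below 0.02 m/s); the robot touches nothing.
It fails at once if a loose part is touched by the fingers (contact force between the fingers and block_a above 0.5 N or contact force between the fingers and block_b above 0.5 N or contact force between the fingers and nut above 0.5 N or contact force between the fingers and bar above 0.5 N or contact force between the fingers and plate above 0.5 N).
It fails at once if the scraper is pressed hard on the board (over 45 N) (contact force between scraper and station above 45 N).
It fails at once if the jar on the board is shifted more than 20 mm or tipped (distance of jar from where it was at the start of the episode above 0.02 m or angle between jar's own z axis and vertical above 0.5 rad).
It fails at once if another bystander is shifted more than 30 mm (distance of any of mug, tape, driver, flask, gauge from where it was at the start of the episode above 0.03 m).
It also fails if it takes over 72 s, if anything falls off the work surface, if the arm or the gripper's body presses on something with over 40 N, if the wrist force passes 120 N, or if a joint passes its speed limit or range.

## Working session

There is one attempt and no reset: what is moved stays moved. The work goes in short steps, Python scripts to look and compute and a tool call to move; the robot and the scene stay as the last step left them, time stands still between calls to the robot, and variables do not carry over. Pictures are saved under pics/ and viewed, at most 10 in all, crops included, and the job is handed in when it is done.

Besides the shell and the picture viewer there is one more tool, called after "Request:" by a JSON object that holds its "fn" and its "kwargs", one argument or row to a line. servo_tool: Moves the arm, as the interface text tells. Its arguments: {"type":"object","properties":{"targets":{"type":"array"},"grip_force":{"type":"number"}},"required":["targets"]}

```bash
mkdir -p pics; cat > h.py <<'E'
import numpy as np, cv2
from bench import ctrl
def cloud(name):
    im,d=ctrl.capture(name); m=ctrl.camera_model(name)
    v,u=np.mgrid[0:384,0:512]
    P=np.stack([(u-m["cx"])/m["fx"]*d,(v-m["cy"])/m["fy"]*d,d],-1)@np.array(m["orientation"]).T+np.array(m["xyz"])
    P[d==0]=np.nan
    return im,P
E
python3 - <<'E'
from h import *
for n in("scene","top"):
    im,P=cloud(n); np.savez(f"{n}0.npz",im=im,P=P); cv2.imwrite(f"pics/{n}0.png",im[...,::-1]); m=ctrl.camera_model(n); print(n,m["xyz"],m["fx"])
print(ctrl.sense())
E
```

```text
scene [1.08770825 0.09292106 0.83283769] 350.7092701828437
top [0.47140178 0.07262722 1.36371921] 386.1097178646398
{'t': 0.1, 'joint_positions': array([ 1.14092244e+00,  3.59416013e-01,  1.51131651e+00, -1.74161625e-05,
        1.27252925e+00, -1.15113103e-01]), 'joint_vel': array([-0.00140168, -0.00139403, -0.00268753,  0.00122509, -0.00100454,
        0.00049018]), 'joint_torque': array([-3.93118189e-04, -5.16359246e+01, -2.71406776e+01,  6.74460037e-02,
        2.76750745e-02, -1.94997665e-05]), 'position': array([0.18550928, 0.56993753, 0.2219067 ]), 'orientation': array([[-9.50871994e-01,  3.09583573e-01, -6.80483964e-04],
       [ 3.09584272e-01,  9.50870788e-01, -1.52419958e-03],
       [ 1.75185171e-04, -1.65998582e-03, -9.99998607e-01]]), 'force': array([-0.70373135, -1.29238674,  0.301278  ]), 'ft_torque': array([-0.00251087,  0.07427733, -0.04573591]), 'finger_force': 0.0, 'opening': 0.08841787233982835}
```

View pics/top0.png

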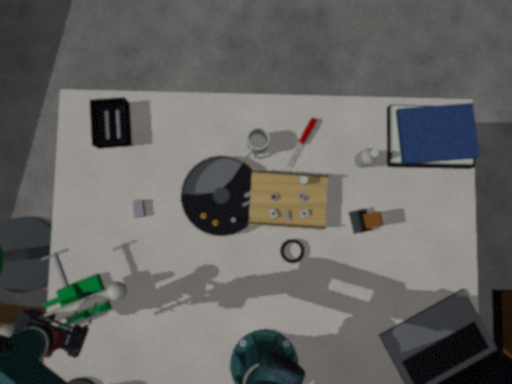

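View pics/scene0.png

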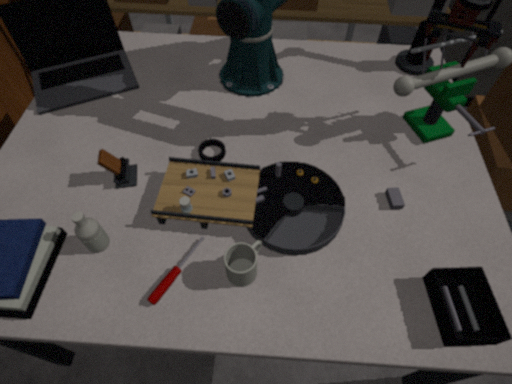

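The top view shows the board at about (288,199) and the carousel at (221,195), with its open bay towards the top-left at about (215,175). The scraper leans in its rest at (367,220). The scene view shows the knob at about (279,170) and five parts on the board, with the jar at (185,202).

```bash
python3 - <<'E'
from h import *
z=np.load("top0.npz"); im,P=z["im"],z["P"]; Z=P[...,2]
def comps(m,amin=4):
    n,l,s,c=cv2.connectedComponentsWithStats(m.astype(np.uint8))
    for i in range(1,n):
        if s[i,4]>=amin:
            q=P[l==i]; print(np.round(c[i]),s[i,4],"mean",np.round(np.nanmean(q,0)*1000),"zmax",np.round(np.nanmax(q[:,2])*1000),"minxy",np.round(np.nanmin(q,0)[:2]*1000),"max",np.round(np.nanmax(q,0)[:2]*1000))
f=im.astype(int); wood=(f[...,0]-f[...,2]>35)&(Z>.045)&(Z<.062)
u=np.zeros_like(wood);u[165:235,240:335]=1
w=wood&u; q=P[w][:,:2]; r=cv2.minAreaRect((q*1000).astype(np.float32)); print("board",r,np.median(P[w][:,2]))
print("above board");sub=np.zeros_like(u);sub[168:230,250:328]=1
comps(sub&(Z>.0585),3)
print("carousel z>.048"); sub=np.zeros_like(u);sub[150:240,175:256]=1
comps(sub&(Z>.05),2)
print("rim");c=sub&(Z>.03);q=P[c];print(cv2.minEnclosingCircle((q[:,:2]*1000).astype(np.float32)))
print("scraper"); sub=np.zeros_like(u);sub[200:240,340:390]=1; comps(sub&(Z>.015))
w=sub&(f[...,0]-f[...,2]>35); comps(w)
print("other tall");comps((Z>.015)&(P[...,0]>.2)&(P[...,0]<.8)&(np.abs(P[...,1])<.5),20)
big=cv2.resize(im[155:245,175:395],None,fx=3.6,fy=3.6,interpolation=cv2.INTER_CUBIC);cv2.imwrite("pics/topcrop.png",big[...,::-1])
s=np.load("scene0.npz")["im"];cv2.imwrite("pics/scenecrop.png",cv2.resize(s[135:260,90:350],None,fx=3,fy=3,interpolation=cv2.INTER_CUBIC)[...,::-1])
E
```

```text
board ((564.3292236328125, -69.78422546386719), (260.9466857910156, 169.66307067871094), 87.28093719482422) 0.05463647167902197
above board
[294. 175.] 238 mean [644. -87.  74.] zmax 102.0 minxy [ 612. -199.] max [660.  51.]
[253. 179.] 3 mean [629.  50.  59.] zmax 60.0 minxy [629.  47.] max [629.  54.]
[312. 182.] 3 mean [ 623. -152.   59.] zmax 59.0 minxy [ 620. -154.] max [ 626. -151.]
[326. 183.] 3 mean [ 620. -198.   60.] zmax 60.0 minxy [ 617. -199.] max [ 624. -195.]
[273. 196.] 42 mean [571. -20.  66.] zmax 73.0 minxy [561. -32.] max [582.  -8.]
[303. 196.] 48 mean [ 573. -121.   62.] zmax 67.0 minxy [ 561. -134.] max [ 588. -104.]
[284. 198.] 3 mean [566. -55.  59.] zmax 59.0 minxy [563. -56.] max [570. -53.]
[293. 205.] 3 mean [543. -88.  60.] zmax 61.0 minxy [540. -90.] max [547. -87.]
[273. 213.] 61 mean [515. -19.  68.] zmax 75.0 minxy [498. -33.] max [532.  -2.]
[304. 213.] 62 mean [ 517. -123.   68.] zmax 74.0 minxy [ 503. -140.] max [ 530. -107.]
[287. 215.] 45 mean [509. -66.  65.] zmax 73.0 minxy [489. -80.] max [526. -53.]
[293. 211.] 3 mean [524. -87.  60.] zmax 6
[... 1123 characters left out ...]
[ 799. -111.]
[402. 149.] 891 mean [ 743. -460.   62.] zmax 88.0 minxy [ 690. -500.] max [ 800. -428.]
[367. 157.] 327 mean [ 708. -329.   90.] zmax 146.0 minxy [ 686. -364.] max [ 740. -310.]
[259. 201.] 7568 mean [556.  30.  51.] zmax 102.0 minxy [ 437. -204.] max [714. 296.]
[139. 208.] 187 mean [525. 443.  24.] zmax 31.0 minxy [497. 422.] max [556. 464.]
[369. 219.] 462 mean [ 499. -343.   62.] zmax 106.0 minxy [ 456. -381.] max [ 539. -306.]
[293. 251.] 228 mean [388. -92.  21.] zmax 30.0 minxy [ 348. -132.] max [428. -51.]
[108. 298.] 583 mean [259. 461. 231.] zmax 302.0 minxy [204. 419.] max [302. 500.]
[ 19. 367.] 831 mean [209. 478. 633.] zmax 678.0 minxy [200. 453.] max [221. 500.]
```

View pics/topcrop.png

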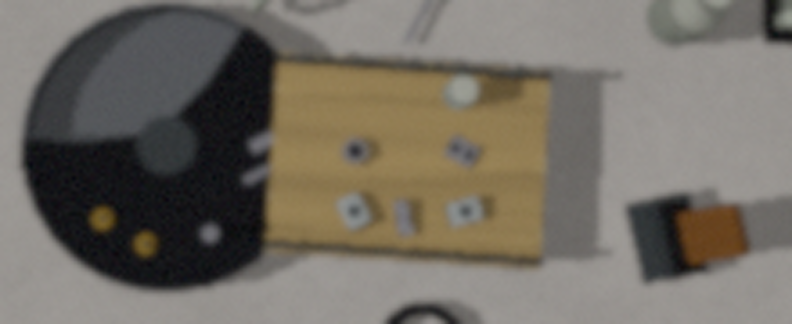

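View pics/scenecrop.png

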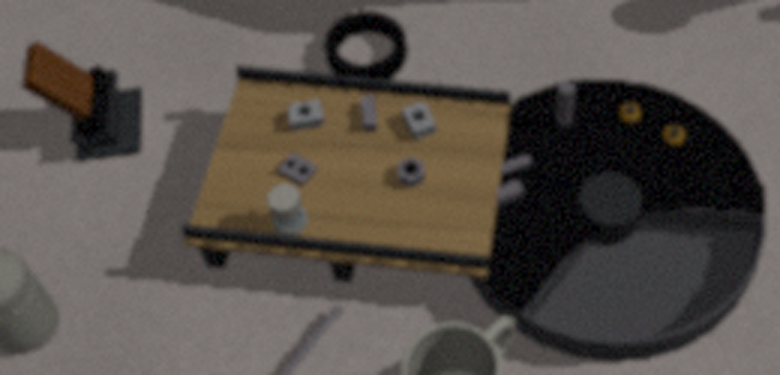

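```bash
python3 - <<'E'
from h import *
def proj(n,p):
    m=ctrl.camera_model(n);q=np.array(m["orientation"]).T@(np.array(p)-m["xyz"]);return np.round([m["fx"]*q[0]/q[2]+m["cx"],m["fy"]*q[1]/q[2]+m["cy"]])
for n in("scene","top"): print(n,proj(n,[.186,.57,.222]),proj(n,[.186,.57,.3]),proj(n,[.186,.57,.45]))
s=np.load("scene0.npz");t=np.load("top0.npz")
for (n,D,pts) in(("scene",s,[(430,125),(405,86),(450,75),(485,120),(450,95),(440,45)]),("top",t,[(118,290),(80,290),(90,312),(60,260),(75,335),(40,325)])):
    for u,v in pts: print(n,u,v,np.round(D["P"][v,u]*1000))
# jar, station frame
P=t["P"];b=np.array([564.3,-69.8])/1e3
for n,D in(("top",t),("scene",s)):
    P=D["P"]; d=P[...,:2]-b; sx=d@np.array([.9989,-.0475]); sy=d@np.array([.0475,.9989])
    m=(abs(sx)<.083)&(abs(sy)<.125)&(P[...,2]>.085)&(P[...,2]<.12); q=np.c_[sx[m],sy[m],P[m][:,2]]; print("jar",len(q),np.round(1000*q.mean(0)),np.round(1000*q.min(0)),np.round(1000*q.max(0)))
    w=(P[...,0]>.43)&(P[...,0]<.56)&(P[...,1]>-.43)&(P[...,1]<-.3)&(P[...,2]>.03); f=D["im"].astype(int); w&=(f[...,0]-f[...,2]>35)
    q=P[w]; c=np.median(q,0); q=q[np.linalg.norm(q-c,axis=1)<.06]; u,sv,vt=np.linalg.svd(q-q.mean(0),full_matrices=False); print("handle",len(q),np.round(q.mean(0)*1000),sv,vt, np.round(1000*np.percentile((q-q.mean(0))@vt.T,[3,97],axis=0)))
    r=cv2.minAreaRect((q[:,:2]*1000).astype(np.float32));print(r)
cv2.imwrite("pics/lamp.png",cv2.resize(s["im"][0:160,330:512],None,fx=3,fy=3)[...,::-1])
E
```

```text
scene [444.  62.] [456.  37.] [487. -22.]
top [ 70. 322.] [ 57. 329.] [ 25. 347.]
scene 430 125 [245. 596.  32.]
scene 405 86 [293. 444. 216.]
scene 450 75 [236. 579. 216.]
scene 485 120 [-282. 1165. -414.]
scene 450 95 [265. 592. 171.]
scene 440 45 [200. 531. 283.]
top 118 290 [279. 438. 221.]
top 80 290 [270. 564. 181.]
top 90 312 [202. 538. 161.]
top 60 260 [354. 647. 141.]
top 75 335 [185. 502. 344.]
top 40 325 [223. 563. 402.]
jar 53 [ 65. -44.  96.] [ 52. -55.  88.] [ 77. -31. 102.]
handle 251 [ 499. -351.   75.] [0.33851232 0.22185637 0.04308771] [[-0.14782958  0.47715479 -0.86629656]
 [-0.96611087 -0.25707689  0.02326489]
 [ 0.21160387 -0.84037776 -0.498988  ]] [[-32. -23.  -4.]
 [ 35.  23.   5.]]
((497.19110107421875, -352.68701171875), (53.14603042602539, 42.54411697387695), 10.416675567626953)
jar 103 [ 66. -41.  95.] [ 50. -55.  85.] [ 78. -29. 100.]
handle 309 [ 503. -349.   78.] [0.34610937 0.23997405 0.04062366] [[ 0.09771301 -0.51947564  0.84887998]
 [-0.98500154 -0.17236446  0.00790256]
 [ 0.14221155 -0.83692028 -0.52852656]] [[-33. -19.  -3.]
 [ 29.  23.   6.]]
((501.2117919921875, -351.039794921875), (46.03281784057617, 40.295711517333984), 15.875460624694824)
```

View pics/lamp.png

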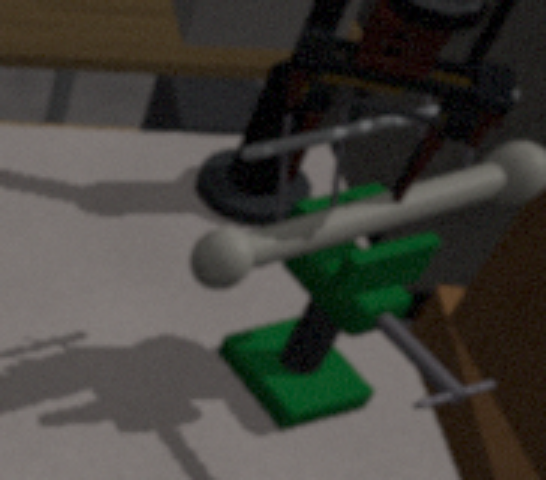

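The vise in the scene stands about 230 mm high right beside the gripper, so I lift first and then swing over to the knob.

Request:
{"fn": "servo_tool", "kwargs": {
  "targets": [
    [[0, 0, 40], 0, 100],
    [[0, 0, 50], 0, 100],
    [[0, 0, 40], 0, 100],
    [[22, -33, 0], -4.3, 100],
    [[22, -33, 0], -4.3, 100],
    [[22, -33, 0], -4.3, 100],
    [[22, -33, 0], -4.3, 100],
    [[22, -33, 0], -4.3, 100],
    [[22, -33, 0], -4.3, 100],
    [[22, -33, 0], -4.3, 100],
    [[22, -33, 0], -4.3, 100],
    [[22, -33, 0], -4.3, 100],
    [[22, -33, 0], -4.3, 100],
    [[22, -33, 0], -4.3, 100],
    [[22, -33, 0], -4.3, 100],
    [[22, -33, 0], -4.3, 100],
    [[22, -33, 0], -4.3, 100],
    [[0, 0, 0], 0, 100]
  ]
}}

```text
t: 1.9
position: [0.4959, 0.1048, 0.352]
orientation: [[-0.198, 0.98, 0.0], [0.98, 0.198, -0.002], [-0.002, -0.0, -1.0]]
force: [0.4, 0.9, -0.2]
opening: 0.0876
finger_force: 0.0
```

Request:
{"fn": "servo_tool", "kwargs": {
  "targets": [
    [[-5, 9, -40], 0, 100],
    [[0, 0, -45], 0, 100],
    [[0, 0, -45], 0, 100],
    [[0, 0, -45], 0, 60],
    [[0, 0, -45], 0, 60],
    [[0, 0, -35], 0, 60],
    [[0, 0, -27], 0, 60],
    [[0, 0, 0], 0, 60],
    [[0, 0, 0], 0, 10],
    [[0, 0, 0], 0, 10],
    [[0, 0, 0], 0, 10],
    [[0, 0, 0], 0, 10],
    [[0, 0, 0], 0, 10],
    [[0, 0, 0], 0, 10]
  ],
  "grip_force": 15
}}

```text
t: 3.3
position: [0.4896, 0.1176, 0.0714]
orientation: [[-0.204, 0.979, 0.002], [0.979, 0.204, 0.0], [-0.0, 0.002, -1.0]]
force: [-0.0, 1.0, 6.2]
opening: 0.0153
finger_force: 15.0
```

```bash
python3 - <<'E'
import numpy as np
a=np.radians(np.linspace(206.4,87.3,19)); p=np.c_[575.2+95*np.cos(a),160+95*np.sin(a)]
p=np.vstack([[489.6,117.6],p[1:]]); r=np.round(p); print(np.diff(r,axis=0).tolist(), r[-1])
E
```

```text
[[-4.0, 10.0], [-3.0, 10.0], [-2.0, 11.0], [-1.0, 11.0], [1.0, 11.0], [2.0, 11.0], [3.0, 10.0], [4.0, 10.0], [6.0, 10.0], [6.0, 9.0], [8.0, 8.0], [8.0, 7.0], [9.0, 6.0], [10.0, 5.0], [10.0, 4.0], [11.0, 2.0], [11.0, 2.0], [11.0, 0.0]] [580. 255.]
```

Request:
{"fn": "servo_tool", "kwargs": {
  "targets": [
    [[-4, 10, 0], 0, 10],
    [[-3, 10, 0], 0, 10],
    [[-2, 11, 0], 0, 10],
    [[-1, 11, 0], 0, 10],
    [[1, 11, 0], 0, 10],
    [[2, 11, 0], 0, 10],
    [[3, 10, 0], 0, 10],
    [[4, 10, 0], 0, 10],
    [[6, 10, 0], 0, 10],
    [[6, 9, 0], 0, 10],
    [[8, 8, 0], 0, 10],
    [[8, 7, 0], 0, 10],
    [[9, 6, 0], 0, 10],
    [[10, 5, 0], 0, 10],
    [[10, 4, 0], 0, 10],
    [[11, 2, 0], 0, 10],
    [[11, 2, 0], 0, 10],
    [[11, 0, 0], 0, 10],
    [[0, 0, 0], 0, 10],
    [[0, 0, 0], 0, 10]
  ]
}}

```text
t: 5.3
position: [0.5793, 0.2548, 0.07]
orientation: [[-0.203, 0.979, 0.0], [0.979, 0.203, 0.001], [0.001, 0.001, -1.0]]
force: [1.8, 5.3, -7.1]
opening: 0.0158
finger_force: 15.0
```

Request:
{"fn": "servo_tool", "kwargs": {
  "targets": [
    [[0, 0, 0], 0, 50],
    [[0, 0, 0], 0, 50],
    [[0, 0, 0], 0, 50],
    [[0, 0, 30], 0, 50],
    [[0, 0, 50], 0, 50],
    [[0, 0, 50], 0, 100],
    [[-8, -50, 40], -2, 100],
    [[-8, -50, 20], -2, 100],
    [[-8, -50, 0], -2, 100],
    [[-8, -50, 0], -2, 100],
    [[-8, -50, 0], -2, 100],
    [[-8, -50, 0], -2, 100],
    [[-8, -50, 0], -2, 100],
    [[-8, -50, 0], -2, 100],
    [[0, 0, 0], 0, 100]
  ]
}}

```text
t: 6.8
position: [0.5168, -0.1324, 0.2505]
orientation: [[0.081, 0.997, 0.0], [0.997, -0.081, -0.003], [-0.003, 0.0, -1.0]]
force: [-0.4, 0.6, -0.1]
opening: 0.0874
finger_force: 0.0
```

```bash
python3 - <<'E'
from h import *
print(ctrl.sense()["position"])
b=np.array([564.3,-69.8])/1e3
for n in("scene","top"):
    im,P=cloud(n); np.savez(f"{n}1.npz",im=im,P=P)
    if n=="scene": cv2.imwrite("pics/s1.png",cv2.resize(im[130:260,70:350],None,fx=2.8,fy=2.8,interpolation=cv2.INTER_CUBIC)[...,::-1])
    m=(P[...,2]>.08)&(P[...,2]<.105)&(np.linalg.norm(P[...,:2]-[.575,.16],axis=-1)<.14); q=P[m]; print("knob",len(q),np.round(1000*np.median(q,0)))
    # rest (dark, z 20..60), in world
    f=im.astype(int); w=(P[...,0]>.43)&(P[...,0]<.56)&(P[...,1]>-.42)&(P[...,1]<-.28)&(P[...,2]>.012)
    wood=w&(f[...,0]-f[...,2]>35); dark=w&~wood
    for l,mm in(("wood",wood),("dark",dark)):
        q=P[mm]*1000
        if len(q): print(n,l,len(q),np.round(np.percentile(q,[2,50,98],axis=0)).tolist(), cv2.minAreaRect(q[:,:2].astype(np.float32)))
    q=P[wood]*1000; t=q[q[:,2]>85]; print("top band",np.round(t.mean(0)),np.round(np.percentile(t,[3,97],axis=0)))
E
```

```text
[ 0.51678867 -0.13236435  0.25045758]
knob 43 [582. 254.  94.]
scene wood 288 [[479.0, -370.0, 48.0], [506.0, -348.0, 77.0], [524.0, -330.0, 103.0]] ((500.6562194824219, -350.2915344238281), (46.24232864379883, 40.83770751953125), 12.2284517288208)
scene dark 387 [[458.0, -372.0, 16.0], [509.0, -328.0, 40.0], [536.0, -308.0, 99.0]] ((499.0511779785156, -343.7286682128906), (81.26927185058594, 62.72922134399414), 13.942083358764648)
top band [ 505. -360.   96.] [[ 484. -371.   86.]
 [ 524. -350.  103.]]
knob 21 [581. 251.  93.]<stdin>:14: RuntimeWarning: Mean of empty slice.
  ret = um.true_divide(
Traceback (most recent call last):
IndexError: index -1 is out of bounds for axis 0 with size 0
```

View pics/s1.png

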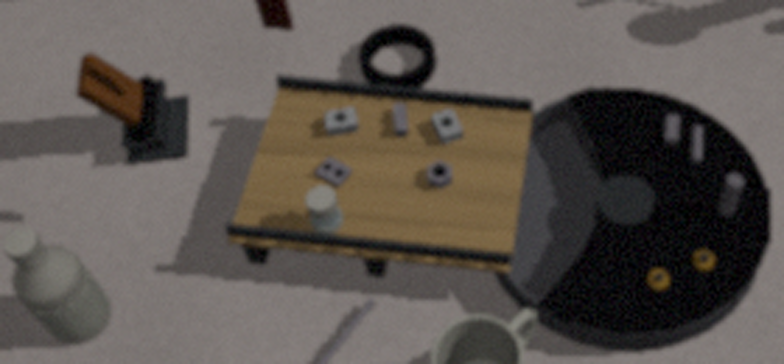

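The carousel is turned: the open bay now lies under the board end (crop (560,200)), with the knob at (735,190) on the far side. The knob measures (581,253) mm in world xy and should be at (580,255). Next is the scraper.

Request:
{"fn": "servo_tool", "kwargs": {
  "targets": [
    [[-2, -40, 0], 3, 100],
    [[-3, -45, 0], 4, 100],
    [[-3, -45, 0], 4, 100],
    [[-3, -45, 0], 4, 100],
    [[-3, -45, -40], 3, 100],
    [[0, -8, -40], 0, 100],
    [[0, 0, -40], 0, 100],
    [[0, 0, -40], 0, 100],
    [[0, 0, -20], 0, 100],
    [[0, 0, -9], 0, 100],
    [[0, 0, 0], 0, 100]
  ]
}}

```text
t: 8.0
position: [0.5045, -0.3449, 0.0669]
orientation: [[-0.24, 0.971, -0.002], [0.971, 0.24, 0.002], [0.002, -0.001, -1.0]]
force: [-0.4, 0.7, 0.4]
opening: 0.0877
finger_force: 0.0
```

```bash
python3 - <<'E'
from h import *
s=ctrl.sense();print(s["position"],s["force"],np.round(s["orientation"],3).tolist())
im,P=cloud("scene");a=cv2.resize(im[120:220,70:190],None,fx=5,fy=5,interpolation=cv2.INTER_CUBIC);cv2.imwrite("pics/s2.png",a[...,::-1])
E
```

```text
[ 0.50447466 -0.34493677  0.06690261] [-0.41192126  0.73413478  0.36048052] [[-0.24, 0.971, -0.002], [0.971, 0.24, 0.002], [0.002, -0.001, -1.0]]
```

View pics/s2.png

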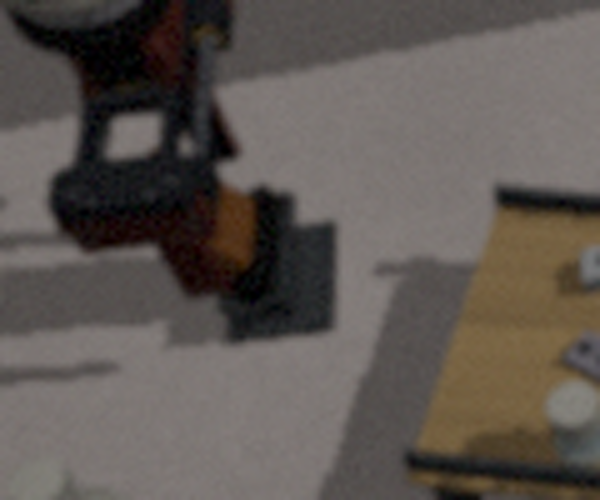

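The fingers straddle the handle at crop (235,235), but the tool is 15 mm short in y. I correct that and grip.

Request:
{"fn": "servo_tool", "kwargs": {
  "targets": [
    [[-2, -8, 0], 0, 100],
    [[0, -8, -5], 0, 100],
    [[0, 0, 0], 0, 100],
    [[0, 0, 0], 0, 50],
    [[0, 0, 0], 0, 40],
    [[0, 0, 0], 0, 40],
    [[0, 0, 0], 0, 40],
    [[0, 0, 0], 0, 40],
    [[0, 0, 0], 0, 40],
    [[0, 0, 0], 0, 40]
  ],
  "grip_force": 20
}}

```text
t: 9.05
position: [0.5022, -0.3627, 0.0628]
orientation: [[-0.238, 0.971, -0.0], [0.971, 0.238, 0.0], [0.0, -0.0, -1.0]]
force: [-0.5, 0.3, 1.6]
opening: 0.0501
finger_force: 20.0
```

Request:
{"fn": "servo_tool", "kwargs": {
  "targets": [
    [[0, 0, 5], 0, 40],
    [[0, 0, 15], 0, 40],
    [[0, 0, 30], 0, 40],
    [[0, 0, 30], 0, 40],
    [[0, 0, 20], 0, 40],
    [[1, 15, 0], -2, 40],
    [[1, 25, 0], -3, 40],
    [[1, 25, 0], -3, 40],
    [[2, 25, 0], -3, 40],
    [[2, 25, 0], -3, 40],
    [[1, 25, 0], -2.4, 40],
    [[1, 15, 0], 0, 40],
    [[0, 10, 0], 0, 40],
    [[0, 0, 0], 0, 40],
    [[0, 0, 0], 0, 40]
  ]
}}

```text
t: 10.55
position: [0.5116, -0.1984, 0.1631]
orientation: [[0.045, 0.999, 0.0], [0.999, -0.045, -0.001], [-0.001, 0.0, -1.0]]
force: [-0.2, -0.3, -1.8]
opening: 0.05
finger_force: 20.0
```

```bash
cat > tilt.py <<'E'
from h import *
def tilt(save=None):
    s=ctrl.sense();p=s["position"];print(np.round(p*1000,1),np.round(s["force"],1),round(s["opening"]*1000,1),s["finger_force"],s["t"])
    im,P=cloud("scene");f=im.astype(int);d=P-p
    u=np.array([.0475,.9989]);v=np.array([.9989,-.0475])
    ey=d[...,:2]@u; ex=d[...,:2]@v
    m=(f[...,0]-f[...,2]>30)&(abs(ex)<.024)&(abs(ey)<.06)&(d[...,2]>-.03)&(d[...,2]<.05)
    q=np.c_[ey[m],d[m][:,2]]; print("wood",len(q))
    for lo in range(-30,50,10):
        k=q[(q[:,1]*1000>lo)&(q[:,1]*1000<=lo+10),0]*1000
        if len(k)>3: print(lo,np.round(np.percentile(k,[5,50,95])))
    if save: cv2.imwrite(save,cv2.resize(im[120:240,100:290],None,fx=4,fy=4,interpolation=cv2.INTER_CUBIC)[...,::-1])
E
python3 -c "
from tilt import *
tilt('pics/s3.png')"
```

```text
[ 511.6 -198.4  163.1] [-0.2 -0.3 -1.8] 50.0 19.999167323112488 10.55
wood 266
-20 [25. 29. 31.]
-10 [18. 25. 28.]
0 [15. 19. 22.]
10 [11. 14. 17.]
20 [ 6.  9. 11.]
30 [4. 5. 5.]
```

View pics/s3.png

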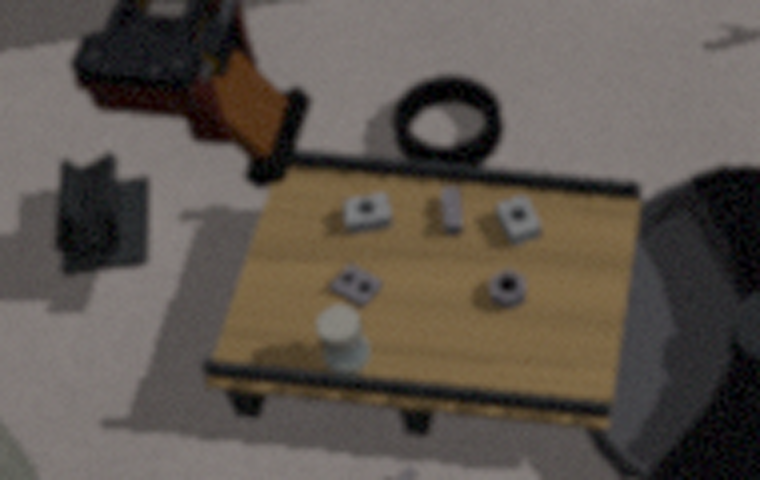

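The scraper is held with its foot tilted forward by about 28° (crop (270,165)). I lower it to just above the board, loosen the grip, and see whether gravity rights it.

Request:
{"fn": "servo_tool", "kwargs": {
  "targets": [
    [[0, 0, -30], 0, 40],
    [[0, 0, -25], 0, 40],
    [[0, 0, -10], 0, 40],
    [[0, 0, 0], 0, 40]
  ]
}}

```text
t: 11.0
position: [0.5103, -0.1979, 0.0964]
orientation: [[0.047, 0.999, -0.003], [0.999, -0.047, 0.001], [0.001, -0.003, -1.0]]
force: [-0.0, -0.0, -2.8]
opening: 0.05
finger_force: 20.0
```

Request:
{"fn": "servo_tool", "kwargs": {
  "targets": [
    [[0, 0, 0], 0, 40],
    [[0, 0, 0], 0, 40],
    [[0, 0, 0], 0, 40],
    [[0, 0, 0], 0, 40]
  ],
  "grip_force": 6
}}

```text
t: 11.4
position: [0.5118, -0.198, 0.0986]
orientation: [[0.046, 0.999, 0.001], [0.999, -0.046, -0.001], [-0.001, 0.001, -1.0]]
force: [0.1, -0.3, -1.8]
opening: 0.0499
finger_force: 6.0
```

```bash
python3 -c "
from tilt import *
tilt()"
```

```text
[ 511.8 -198.    98.6] [ 0.1 -0.3 -1.8] 49.9 5.999470353126526 11.4
wood 238
-30 [41. 42. 43.]
-20 [20. 29. 32.]
-10 [21. 25. 29.]
0 [14. 19. 23.]
10 [11. 14. 17.]
20 [ 7. 10. 12.]
```

Request:
{"fn": "servo_tool", "kwargs": {
  "targets": [
    [[0, 0, -3], 0, 40],
    [[0, 0, -2], 0, 40],
    [[0, 0, -1], 0, 40],
    [[0, 0, 0], 0, 40]
  ],
  "grip_force": 8
}}

```text
t: 11.85
position: [0.5116, -0.1986, 0.0926]
orientation: [[0.046, 0.999, 0.001], [0.999, -0.046, -0.002], [-0.002, 0.001, -1.0]]
force: [-2.8, -2.3, 5.1]
opening: 0.0501
finger_force: 8.0
```

Contact: about 7 N upward. Now I drag forward with a slight rise so the scraper rights itself about the stuck sole edge.

Request:
{"fn": "servo_tool", "kwargs": {
  "targets": [
    [[0, 3, 0.3], 0, 40],
    [[0, 4, 0.5], 0, 40],
    [[0, 4, 0.4], 0, 40],
    [[0, 4, 0.2], 0, 40],
    [[0, 0, 0], 0, 40]
  ]
}}

```text
t: 12.35
position: [0.5108, -0.1816, 0.0928]
orientation: [[0.045, 0.999, -0.001], [0.999, -0.045, 0.001], [0.001, -0.001, -1.0]]
force: [-0.6, -0.0, -2.2]
opening: 0.0501
finger_force: 8.0
```

```bash
python3 -c "
from tilt import *
tilt()"
```

```text
[ 510.8 -181.6   92.8] [-0.6 -0.  -2.2] 50.1 7.999982982873917 12.35
wood 220
-30 [29. 43. 43.]
-20 [25. 31. 32.]
-10 [17. 26. 30.]
0 [16. 20. 24.]
10 [11. 14. 18.]
20 [ 5. 10. 12.]
```

Contact was lost before it rotated. A surer way is to push the foot's front against the board's fixed −y end face.

Request:
{"fn": "servo_tool", "kwargs": {
  "targets": [
    [[0, 0, 15], 0, 40],
    [[-1, -25, 0], 0, 40],
    [[-1, -25, 0], 0, 40],
    [[-1, -15, 0], 0, 40],
    [[0, 0, -17], 0, 40],
    [[0, 0, -17], 0, 40],
    [[0, 0, 0], 0, 40],
    [[0, 0, 0], 0, 40]
  ],
  "grip_force": 10
}}

```text
t: 13.2
position: [0.5079, -0.2474, 0.0739]
orientation: [[0.046, 0.999, -0.001], [0.999, -0.046, 0.001], [0.001, -0.001, -1.0]]
force: [0.4, -0.9, -2.2]
opening: 0.0502
finger_force: 10.0
```

Request:
{"fn": "servo_tool", "kwargs": {
  "targets": [
    [[0, 4, 0], 0, 40],
    [[0, 4, 0], 0, 40],
    [[0, 4, 1], 0, 40],
    [[0, 4, 1], 0, 40],
    [[0, 4, 1], 0, 40],
    [[0, 4, 1], 0, 40],
    [[1, 4, 1], 0, 40],
    [[0, 0, 0], 0, 40]
  ]
}}

```text
t: 14.0
position: [0.5091, -0.2188, 0.0792]
orientation: [[0.046, 0.999, -0.001], [0.999, -0.046, 0.001], [0.001, -0.001, -1.0]]
force: [-0.5, -0.1, -2.3]
opening: 0.0498
finger_force: 10.0
```

```bash
python3 -c "
from tilt import *
tilt()"
```

```text
[ 509.1 -218.8   79.2] [-0.5 -0.1 -2.3] 49.8 9.999870210886002 14.0
wood 335
-30 [20. 39. 58.]
-20 [10. 13. 15.]
-10 [ 9. 11. 13.]
0 [ 7.  9. 10.]
10 [5. 7. 8.]
20 [3. 5. 6.]
```

Tilt is down to about 11°. A little further.

Request:
{"fn": "servo_tool", "kwargs": {
  "targets": [
    [[0, 4, 1], 0, 40],
    [[0, 4, 0], 0, 40],
    [[0, 3, 0], 0, 40],
    [[0, 0, 0], 0, 40]
  ]
}}

```text
t: 14.45
position: [0.5095, -0.2083, 0.0803]
orientation: [[0.046, 0.999, 0.0], [0.999, -0.046, 0.0], [0.0, 0.0, -1.0]]
force: [1.1, -1.3, -2.4]
opening: 0.0497
finger_force: 10.0
```

```bash
python3 -c "
from tilt import *
tilt()"
```

```text
[ 509.5 -208.3   80.3] [ 1.1 -1.3 -2.4] 49.7 9.999580532312393 14.45
wood 308
-30 [11. 34. 56.]
-20 [3. 5. 6.]
-10 [4. 5. 6.]
0 [3. 4. 5.]
10 [2. 3. 4.]
```

Request:
{"fn": "servo_tool", "kwargs": {
  "targets": [
    [[0, -3, 2], 0, 40],
    [[0, 0, 15], 0, 40],
    [[0, 0, 18], 0, 40],
    [[1, 12, 0], 0, 40],
    [[1, 14, 0], 0, 40],
    [[1, 10, 0], 0, 40],
    [[0, 0, -10], 0, 40],
    [[0, 0, -5], 0, 40],
    [[0, 0, -2], 0, 40],
    [[0, 0, 0], 0, 40]
  ],
  "grip_force": 15
}}

```text
t: 15.5
position: [0.5119, -0.1758, 0.0973]
orientation: [[0.046, 0.999, -0.002], [0.999, -0.046, 0.001], [0.001, -0.002, -1.0]]
force: [0.2, 0.6, -2.0]
opening: 0.05
finger_force: 15.0
```

```bash
python3 -c "
from tilt import *
tilt('pics/s4.png')"
```

```text
[ 511.9 -175.8   97.3] [ 0.2  0.6 -2. ] 50.0 14.999656677246094 15.5
wood 62
-30 [4. 6. 7.]
-20 [-0.  6.  7.]
-10 [4. 5. 6.]
0 [3. 4. 5.]
10 [3. 4. 5.]
```

View pics/s4.png

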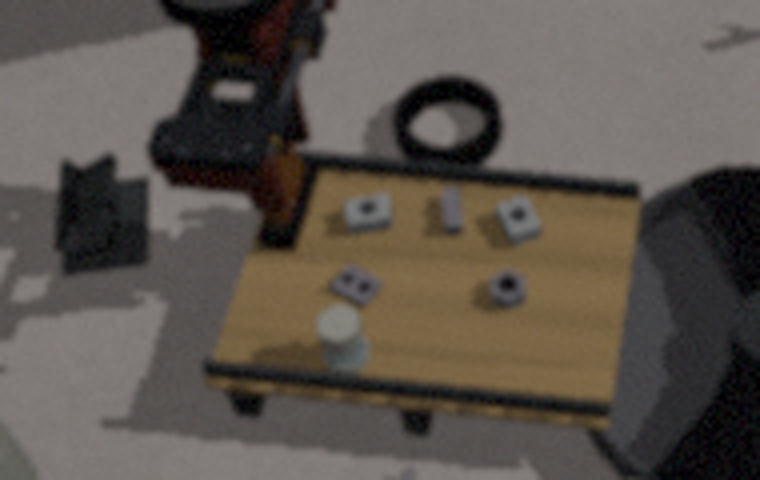

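The scraper is nearly upright over the board's −y end (crop (285,210)), behind the first lane. I lower it gently.

Request:
{"fn": "servo_tool", "kwargs": {
  "targets": [
    [[0, 0, -1.5], 0, 40],
    [[0, 0, -1], 0, 40],
    [[0, 0, -1], 0, 40],
    [[0, 0, 0], 0, 40]
  ]
}}

```text
t: 15.95
position: [0.5126, -0.1761, 0.0961]
orientation: [[0.046, 0.999, 0.001], [0.999, -0.046, -0.001], [-0.001, 0.001, -1.0]]
force: [-2.1, 1.6, 9.4]
opening: 0.0497
finger_force: 15.0
```

Request:
{"fn": "servo_tool", "kwargs": {
  "targets": [
    [[0, 0, 0.5], 0, 40],
    [[0, 0, 0], 0, 40],
    [[0.2, 4, 0], 0, 40],
    [[0.4, 8, 0], 0, 40],
    [[0.4, 8, 0], 0, 40],
    [[0.4, 8, 0], 0, 40],
    [[0.4, 8, 0], 0, 40],
    [[0.4, 8, 0], 0, 40],
    [[0.4, 8, 0], 0, 40],
    [[0.4, 8, 0], 0, 40],
    [[0.4, 8, 0], 0, 40]
  ],
  "grip_force": 35
}}

```text
t: 17.05
position: [0.5171, -0.1083, 0.0961]
orientation: [[0.045, 0.999, 0.003], [0.999, -0.045, -0.002], [-0.002, 0.003, -1.0]]
force: [-0.4, -3.5, 6.1]
opening: 0.0499
finger_force: 35.0
```

```bash
python3 -c "
from tilt import *
tilt()"
```

```text
[ 517.1 -108.3   96.1] [-0.4 -3.5  6.1] 49.9 35.00003099441528 17.05
wood 25
-30 [-4. 29. 53.]
-20 [-2.  5.  6.]
-10 [5. 5. 6.]
```

Request:
{"fn": "servo_tool", "kwargs": {
  "targets": [
    [[0.3, 8, 0], 0, 40],
    [[0.3, 8, 0], 0, 40],
    [[0.3, 8, 0], 0, 40],
    [[0.3, 8, 0], 0, 40],
    [[0.3, 8, 0], 0, 40],
    [[0.3, 8, 0], 0, 40],
    [[0.3, 8, 0], 0, 40],
    [[0.3, 8, 0], 0, 40],
    [[0.3, 8, 0], 0, 40],
    [[0.3, 8, 0], 0, 40],
    [[0.3, 8, 0], 0, 40],
    [[0.3, 8, 0], 0, 40],
    [[0.3, 8, 0], 0, 40],
    [[0.3, 8, 0], 0, 40],
    [[0.3, 8, 0], 0, 40],
    [[0.3, 8, 0], 0, 40],
    [[0.3, 8, 0], 0, 40],
    [[0.3, 8, 0], 0, 40]
  ]
}}

```text
t: 18.9
position: [0.5223, 0.0359, 0.0961]
orientation: [[0.045, 0.999, 0.002], [0.999, -0.045, -0.002], [-0.002, 0.002, -1.0]]
force: [-0.2, -4.9, 8.1]
opening: 0.0498
finger_force: 35.0
```

```bash
python3 -c "
from tilt import *
tilt('pics/s5.png')"
```

```text
[522.3  35.9  96.1] [-0.2 -4.9  8.1] 49.8 35.00001668930054 18.9
wood 5
-20 [-4.  0.  4.]
```

View pics/s5.png

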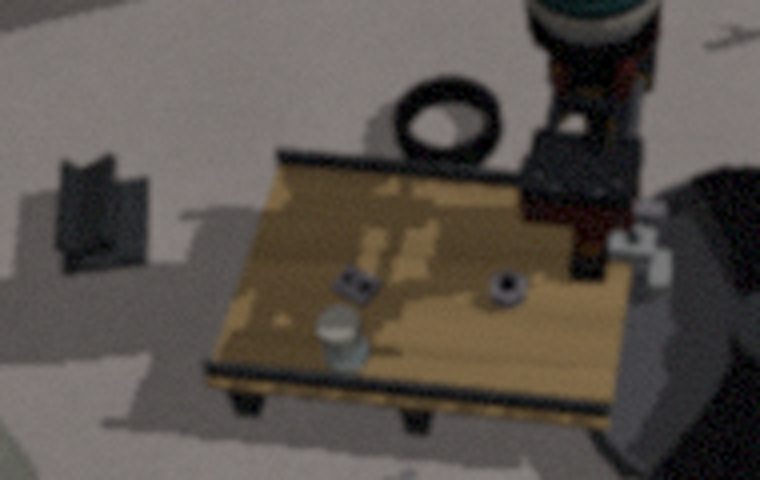

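The three parts of the first lane are at the edge, around crop (640,240). I finish the stroke.

Request:
{"fn": "servo_tool", "kwargs": {
  "targets": [
    [[0.3, 6, 0], 0, 40],
    [[0.3, 6, 0], 0, 40],
    [[0.3, 6, 0], 0, 40],
    [[0.2, 6, 0], 0, 40],
    [[0, 0, 0], 0, 40],
    [[0, 0, 0], 0, 40]
  ]
}}

```text
t: 19.55
position: [0.5233, 0.0606, 0.0961]
orientation: [[0.046, 0.999, 0.002], [0.999, -0.046, -0.0], [-0.0, 0.002, -1.0]]
force: [0.2, -1.3, 8.0]
opening: 0.0499
finger_force: 35.0
```

Request:
{"fn": "servo_tool", "kwargs": {
  "targets": [
    [[0, -2, 15], 0, 40],
    [[0, 0, 35], 0, 40],
    [[3, -18, 0], 0, 40],
    [[6, -35, 0], 0, 40],
    [[6, -35, 0], 0, 40],
    [[6, -35, 0], 0, 40],
    [[6, -35, 0], 0, 40],
    [[6, -35, 0], 0, 40],
    [[6, -25, 0], 0, 40],
    [[5, -13, 0], 0, 40],
    [[0, 0, -20], 0, 40],
    [[0, 0, -20], 0, 40],
    [[0, 0, 0], 0, 40]
  ]
}}

```text
t: 20.85
position: [0.5638, -0.1707, 0.1023]
orientation: [[0.046, 0.999, -0.006], [0.999, -0.046, 0.003], [0.003, -0.006, -1.0]]
force: [-0.2, 0.2, -2.3]
opening: 0.0498
finger_force: 35.0
```

```bash
python3 -c "
from tilt import *
tilt()
im,P=cloud('top')
b=np.array([.5643,-.0698]);d=P[...,:2]-b;sx=d@np.array([.9989,-.0475])*1e3;sy=d@np.array([.0475,.9989])*1e3;Z=P[...,2]*1e3
m=(abs(sx)<95)&(sy>131)&(sy<200)&(Z>17)&(Z<70)&(np.hypot(sx,sy-230)<133)&(np.hypot(sx,sy-230)>33)
n,l,s,c=cv2.connectedComponentsWithStats(m.astype(np.uint8))
for i in range(1,n):
  if s[i,4]>4: print('bay',c[i],s[i,4],sx[l==i].mean(),sy[l==i].mean(),Z[l==i].max())
a=np.hstack([cv2.resize(x,None,fx=3,fy=3,interpolation=cv2.INTER_CUBIC) for x in (im[160:260,175:335][:, :125],)])
s2,_=cloud('scene'); a2=cv2.resize(s2[150:250,145:270],None,fx=3,fy=3,interpolation=cv2.INTER_CUBIC)
cv2.imwrite('pics/s6.png',np.hstack([a,a2])[...,::-1])
"
```

```text
[ 563.8 -170.7  102.3] [-0.2  0.2 -2.3] 49.8 34.999603629112244 20.85
wood 72
-30 [3. 6. 7.]
-20 [-4.  5.  6.]
-10 [4. 5. 6.]
0 [3. 4. 5.]
bay [234.13157895 173.35526316] 76 76.50860389505824 189.12500197272556 47.391549172867144
bay [244.96226415 210.03773585] 53 -47.316097483889855 143.40677853876952 60.96072062406477
bay [232.35526316 218.5       ] 76 -78.96255186373236 184.3800235263965 50.51626535697906
```

View pics/s6.png

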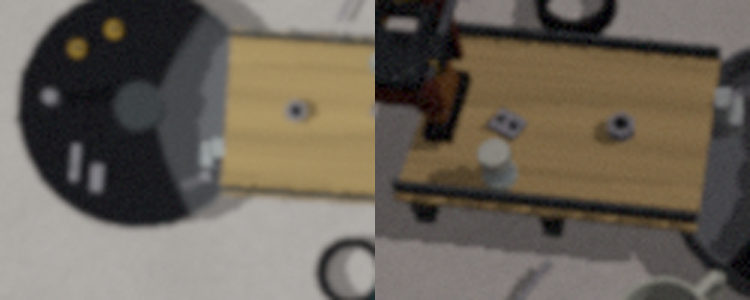

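The three parts are over the edge at left-crop (210,155), though one may be propped up there. The nut and plate remain in lane 2, so I lower for the second stroke.

Request:
{"fn": "servo_tool", "kwargs": {
  "targets": [
    [[2, 0, -3], 0, 40],
    [[2, 0, -2], 0, 40],
    [[0, 0, -1.5], 0, 40],
    [[0, 0, -1], 0, 40],
    [[0, 0, 0], 0, 40]
  ]
}}

```text
t: 21.5
position: [0.5701, -0.1727, 0.0976]
orientation: [[0.046, 0.999, -0.0], [0.999, -0.046, 0.0], [0.0, -0.0, -1.0]]
force: [0.4, 0.4, -2.3]
opening: 0.0498
finger_force: 35.0
```

Request:
{"fn": "servo_tool", "kwargs": {
  "targets": [
    [[-3, 0, 0], 0, 40],
    [[-3, 0, -1.5], 0, 40],
    [[0, 0, -1], 0, 40],
    [[0, 0, -0.5], 0, 40],
    [[0, 0, 0], 0, 40]
  ]
}}

```text
t: 22.0
position: [0.5639, -0.1728, 0.0962]
orientation: [[0.046, 0.999, -0.0], [0.999, -0.046, -0.0], [-0.0, -0.0, -1.0]]
force: [-2.9, 0.9, 9.9]
opening: 0.0495
finger_force: 35.0
```

Request:
{"fn": "servo_tool", "kwargs": {
  "targets": [
    [[0.3, 4, 0.3], 0, 40],
    [[0.4, 8, 0], 0, 40],
    [[0.4, 8, 0], 0, 40],
    [[0.4, 8, 0], 0, 40],
    [[0.4, 8, 0], 0, 40],
    [[0.4, 8, 0], 0, 40],
    [[0.4, 8, 0], 0, 40],
    [[0.4, 8, 0], 0, 40],
    [[0.4, 8, 0], 0, 40],
    [[0.4, 8, 0], 0, 40],
    [[0.4, 8, 0], 0, 40],
    [[0.4, 8, 0], 0, 40],
    [[0.4, 8, 0], 0, 40],
    [[0.4, 8, 0], 0, 40],
    [[0.4, 8, 0], 0, 40],
    [[0.4, 8, 0], 0, 40],
    [[0.4, 8, 0], 0, 40],
    [[0.4, 8, 0], 0, 40],
    [[0.4, 8, 0], 0, 40]
  ]
}}

```text
t: 23.9
position: [0.5729, -0.0253, 0.0961]
orientation: [[0.045, 0.999, 0.003], [0.999, -0.045, -0.002], [-0.002, 0.003, -1.0]]
force: [0.3, -4.7, 7.4]
opening: 0.0497
finger_force: 35.0
```

Request:
{"fn": "servo_tool", "kwargs": {
  "targets": [
    [[0.4, 8, 0], 0, 40],
    [[0.4, 8, 0], 0, 40],
    [[0.4, 8, 0], 0, 40],
    [[0.4, 8, 0], 0, 40],
    [[0.4, 8, 0], 0, 40],
    [[0.4, 8, 0], 0, 40],
    [[0.4, 8, 0], 0, 40],
    [[0.4, 8, 0], 0, 40],
    [[0.2, 7, 0], 0, 40],
    [[0.2, 6, 0], 0, 40],
    [[0, 4, 0], 0, 40],
    [[0, 0, 0], 0, 40],
    [[0, 0, 0], 0, 40]
  ]
}}

```text
t: 25.2
position: [0.5763, 0.0564, 0.0962]
orientation: [[0.045, 0.999, 0.002], [0.999, -0.045, -0.001], [-0.0, 0.002, -1.0]]
force: [-0.8, -1.9, 8.8]
opening: 0.0497
finger_force: 35.0
```

Request:
{"fn": "servo_tool", "kwargs": {
  "targets": [
    [[0, 2, 0], 0, 40],
    [[0, -2, 10], 0, 40],
    [[-1, -30, 10], 0, 40],
    [[-1, -40, 0], 0, 40],
    [[-1, -40, 0], 0, 40],
    [[-1, -30, 0], 0, 40],
    [[0, 0, 0], 0, 40]
  ]
}}

```text
t: 25.9
position: [0.5712, -0.0869, 0.1151]
orientation: [[0.049, 0.999, -0.0], [0.999, -0.049, -0.001], [-0.001, 0.0, -1.0]]
force: [-0.6, 0.7, -2.6]
opening: 0.0495
finger_force: 35.0
```

```bash
cat > bay.py <<'E'
from h import *
def bay(path):
    out=[]
    for n,sl in(("top",np.s_[165:235,185:260]),("scene",np.s_[165:250,225:325])):
        im,P=cloud(n)
        d=P[...,:2]-[.5643,-.0698];sx=d@np.array([.9989,-.0475])*1e3;sy=d@np.array([.0475,.9989])*1e3;Z=P[...,2]*1e3
        r=np.hypot(sx,sy-230)
        m=(sy>130)&(abs(sx)<(230-sy)*1.55)&(Z>17)&(Z<80)&(r<131)&(r>33)
        k,l,s,c=cv2.connectedComponentsWithStats(m.astype(np.uint8))
        for i in range(1,k):
            if s[i,4]>6: g=l==i; print(n,np.round(c[i]),s[i,4],"sx,sy",np.round([np.median(sx[g]),np.median(sy[g])]),"z med/95%",np.round([np.median(Z[g]),np.percentile(Z[g],95)]))
        w=im[sl]; out.append(cv2.resize(w,(390,int(w.shape[0]*390/w.shape[1])),interpolation=cv2.INTER_CUBIC))
    h=max(o.shape[0] for o in out); out=[cv2.copyMakeBorder(o,0,h-o.shape[0],0,0,0) for o in out]
    cv2.imwrite(path,cv2.convertScaleAbs(np.hstack(out),alpha=1.4)[...,::-1])
    s=ctrl.sense(); print(s["position"],s["t"])
E
python3 -c "
from bay import *
bay('pics/s7.png')"
```

```text
top [231. 182.] 23 sx,sy [ 42. 201.] z med/95% [41. 48.]
top [243. 195.] 45 sx,sy [  3. 151.] z med/95% [20. 29.]
top [227. 204.] 11 sx,sy [-31. 206.] z med/95% [42. 45.]
top [245. 210.] 56 sx,sy [-47. 143.] z med/95% [34. 60.]
top [241. 220.] 21 sx,sy [-82. 155.] z med/95% [20. 24.]
scene [264. 184.] 135 sx,sy [-44. 146.] z med/95% [30. 59.]
scene [285. 190.] 9 sx,sy [-32. 205.] z med/95% [43. 46.]
scene [265. 204.] 88 sx,sy [  4. 154.] z med/95% [20. 27.]
scene [283. 212.] 19 sx,sy [ 35. 204.] z med/95% [44. 46.]
[ 0.5707929  -0.083758    0.11487052] 26.0
```

View pics/s7.png

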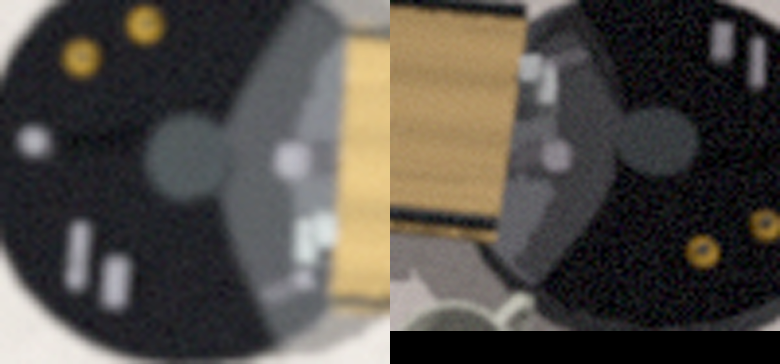

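That was my 12th picture; the limit was 10, so I stop viewing and work only from numbers. The numbers show a block at about station (-47,143) reaching 60 mm, so it is probably propped against the board edge. I check its profile.

```bash
cat > prof.py <<'E'
from h import *
def prof():
    for n in("top","scene"):
        im,P=cloud(n)
        d=P[...,:2]-[.5643,-.0698];sx=d@np.array([.9989,-.0475])*1e3;sy=d@np.array([.0475,.9989])*1e3;Z=P[...,2]*1e3
        print(n,"rows sx -80..20 /10, cols sy 115..180 /5")
        for a in range(-80,30,10):
            print(a,[ (int(np.nanmax(Z[g])) if (g:=(abs(sx-a)<5)&(abs(sy-b)<2.5)).any() else -1) for b in range(115,185,5)])
E
python3 -c "
from prof import *
prof()"
```

```text
top rows sx -80..20 /10, cols sy 115..180 /5
-80 [56, 59, 55, 50, 6, 15, 19, 21, 21, 19, 23, 20, 8, 42]
-70 [57, 58, 61, 57, 8, 9, 15, 23, 15, 9, 8, 8, 14, 6]
-60 [53, 57, 56, 8, 6, 29, 26, 33, 33, 8, 8, 8, 9, 12]
-50 [58, 57, 62, 59, 58, 58, 38, 29, 26, 10, 8, 11, 9, 6]
-40 [58, 57, 56, 58, 63, 58, 48, 29, 8, 12, 4, 8, 8, 10]
-30 [55, 57, 57, 59, 62, 55, 7, 11, 9, 10, 6, 11, 7, 9]
-20 [58, 57, 56, 53, 6, 14, 7, 8, 6, 8, 9, 5, 7, 11]
-10 [57, 57, 56, 7, 11, 8, 10, 25, 19, 15, 24, 5, 8, 9]
0 [58, 58, 55, 14, 19, 21, 26, 26, 20, 20, 21, 22, 8, 12]
10 [56, 56, 56, 14, 22, 18, 28, 30, 22, 22, 23, 19, 1, 12]
20 [59, 56, 59, 57, 10, 10, 9, 28, 6, 17, 6, 9, 10, 9]
scene rows sx -80..20 /10, cols sy 115..180 /5
-80 [56, 55, 56, 55, -1, -1, 19, 20, 19, 19, 20, 19, 15, 36]
-70 [57, 57, 57, 56, -1, -1, 20, 23, 27, 17, 7, 8, 8, 8]
-60 [56, 58, 57, 54, -1, -1, 30, 30, 30, 8, 7, 7, 8, 8]
-50 [57, 56, 57, 57, 61, 58, 58, 29, 30, 7, 8, 7, 8, 7]
-40 [56, 57, 56, 57, 56, 59, 58, 29, 29, 8, 8, 6, 8, 9]
-30 [57, 57, 57, 56, 58, 59, 52, 8, 6, 9, 8, 8, 6, 8]
-20 [56, 57, 56, 56, 9, 6, 5, 8, 9, 6, 7, 8, 9, 9]
-10 [55, 57, 57, 56, 16, 18, 23, 26, 21, 20, 18, 6, 8, 8]
0 [57, 56, 55, 55, 18, 19, 23, 26, 27, 19, 18, 19, 20, 9]
10 [57, 56, 56, 56, 17, 19, 23, 29, 25, 19, 19, 20, 6, 8]
20 [59, 56, 58, 55, 8, 8, 8, 9, 8, 11, 8, 6, 7, 9]
```

The block stands on end at sx -50..-28, sy 132..148, with its top near 59 mm. I sweep the scraper along the board past the edge to topple it into the bay.

Request:
{"fn": "servo_tool", "kwargs": {
  "targets": [
    [[-8, 15, 0], 0, 40],
    [[-9, 30, 0], 0, 40],
    [[-9, 30, 0], 0, 40],
    [[-9, 25, 0], 0, 40],
    [[-6, 15, 0], 0, 40],
    [[0, 0, -12], 0, 40],
    [[0, 0, -5], 0, 40],
    [[0, 0, -2], 0, 40],
    [[0, 0, 0], 0, 40]
  ]
}}

```text
t: 27.0
position: [0.5302, 0.0311, 0.0962]
orientation: [[0.047, 0.999, -0.001], [0.999, -0.047, 0.001], [0.001, -0.001, -1.0]]
force: [-3.9, 2.5, 5.9]
opening: 0.0499
finger_force: 35.0
```

Request:
{"fn": "servo_tool", "kwargs": {
  "targets": [
    [[0.2, 4, 0.5], 0, 40],
    [[0.2, 5, 0], 0, 40],
    [[0.2, 5, 0], 0, 40],
    [[0.2, 5, 0], 0, 40],
    [[0.2, 5, 0], 0, 40],
    [[0.2, 5, 0], 0, 40],
    [[0.2, 5, 0], 0, 40],
    [[0.2, 5, 0], 0, 40],
    [[0.2, 5, 0], 0, 40],
    [[0.2, 5, 0], 0, 40],
    [[0, 0, 0], 0, 40],
    [[0, 0, 5], 0, 40],
    [[0, 0, 10], 0, 40],
    [[0, -20, 10], 0, 40],
    [[0, -40, 0], 0, 40],
    [[0, -40, 0], 0, 40],
    [[0, -40, 0], 0, 40],
    [[0, 0, 0], 0, 40]
  ]
}}

```text
t: 28.8
position: [0.5335, -0.0645, 0.1227]
orientation: [[0.05, 0.999, 0.002], [0.999, -0.05, -0.002], [-0.002, 0.003, -1.0]]
force: [0.6, 0.3, -2.4]
opening: 0.0496
finger_force: 35.0
```

```bash
python3 -c "
from prof import *
prof()
s=ctrl.sense();print(s['position'],s['force'],s['t'])"
```

```text
top rows sx -80..20 /10, cols sy 115..180 /5
-80 [56, 56, 57, 56, 11, 14, 16, 20, 23, 16, 14, 17, 10, 45]
-70 [54, 58, 57, 51, 9, 6, 13, 20, 6, 2, 13, 12, 9, 5]
-60 [55, 57, 57, 11, 6, 29, 28, 30, 30, 11, 7, 6, 5, 6]
-50 [55, 58, 57, 6, 13, 27, 31, 27, 28, 8, 8, 16, 23, 33]
-40 [59, 58, 56, 12, 7, 30, 30, 27, 9, 8, 6, 23, 29, 33]
-30 [56, 55, 57, 53, 11, 4, 6, 10, 6, 10, 9, 23, 26, 32]
-20 [57, 61, 55, 48, 9, 7, 7, 9, 7, 9, 8, 8, 10, 7]
-10 [57, 56, 55, 8, 8, 6, 11, 24, 18, 13, 22, 8, 11, 7]
0 [55, 59, 60, 14, 20, 22, 26, 28, 19, 17, 23, 20, 8, 8]
10 [57, 55, 58, 12, 20, 22, 27, 26, 21, 21, 20, 20, 5, 7]
20 [57, 53, 56, 57, 8, 7, 7, 25, 10, 22, 6, 10, 10, 10]
scene rows sx -80..20 /10, cols sy 115..180 /5
-80 [58, 57, 57, 56, 7, 6, 17, 20, 19, 21, 19, 17, 15, 40]
-70 [55, 56, 55, 55, 7, 5, 25, 28, 14, 17, 7, 9, 6, 7]
-60 [56, 56, 56, 55, 10, 28, 29, 31, 29, 8, 7, 7, 7, -1]
-50 [55, 58, 56, 56, 6, 6, 30, 29, 30, 6, 7, 15, 21, 26]
-40 [56, 57, 56, 55, 7, 8, 30, 29, 29, 9, 8, 17, 21, 31]
-30 [57, 56, 57, 57, 6, 7, 7, 17, 9, 8, 7, 8, 20, 28]
-20 [56, 55, 56, 54, 7, 7, 8, 7, 8, 9, 8, 8, 5, 6]
-10 [57, 56, 56, 56, 16, 20, 23, -1, 23, 18, 18, 7, 8, 9]
0 [56, 57, 56, 56, 16, 19, 24, 29, 25, 19, 22, 20, 18, 7]
10 [57, 55, 57, 55, 16, 20, 23, 29, 27, 21, 21, 20, 8, 9]
20 [56, 56, 56, 57, 6, 16, 6, 8, 9, 20, 6, 8, 7, 7]
[ 0.53256232 -0.06074658  0.12224121] [ 0.35336591  0.94182188 -1.42222086] 28.9
```

The block has toppled down. Everything in the bay now reads at most 33 mm. I set the scraper down on the board here.

Request:
{"fn": "servo_tool", "kwargs": {
  "targets": [
    [[0, 0, -12], 0, 40],
    [[0, 0, -8], 0, 40],
    [[0, 0, -4], 0, 40],
    [[0, 0, -1.5], 0, 40],
    [[0, 0, -1], 0, 40],
    [[0, 0, 0], 0, 40]
  ],
  "grip_force": 15
}}

```text
t: 29.5
position: [0.5312, -0.0584, 0.0958]
orientation: [[0.045, 0.999, -0.002], [0.999, -0.045, 0.001], [0.001, -0.002, -1.0]]
force: [-6.2, 1.8, 14.4]
opening: 0.0497
finger_force: 15.0
```

Request:
{"fn": "servo_tool", "kwargs": {
  "targets": [
    [[0, 0, 1], 0, 40],
    [[0, 0, 0], 0, 40],
    [[0, 0, 0], 0, 62],
    [[0, 0, 0], 0, 80],
    [[0, 0, 0], 0, 90],
    [[0, 0, 0], 0, 90],
    [[0, 0, 10], 0, 90],
    [[0, 0, 30], 0, 90],
    [[0, 0, 40], 0, 90],
    [[0, 0, 50], 0, 90],
    [[-10, -50, 30], 0, 90],
    [[-10, -50, 0], 0, 90],
    [[-10, -50, 0], 0, 90],
    [[-10, -50, 0], 0, 90],
    [[0, -50, 0], 0, 90],
    [[0, 0, 0], 0, 90],
    [[0, 0, 0], 0, 90]
  ]
}}

```text
t: 31.2
position: [0.4941, -0.2999, 0.2517]
orientation: [[0.049, 0.999, 0.0], [0.999, -0.049, 0.0], [0.0, 0.0, -1.0]]
force: [-0.1, 0.6, -0.4]
opening: 0.079
finger_force: 0.0
```

```bash
python3 - <<'E'
from bay import *
bay("pics/final.png")
for n in("top","scene"):
    im,P=cloud(n);d=P[...,:2]-[.5643,-.0698];sx=d@np.array([.9989,-.0475])*1e3;sy=d@np.array([.0475,.9989])*1e3;Z=P[...,2]*1e3
    m=(abs(sx)<82)&(abs(sy)<125)&(Z>63)
    k,l,s,c=cv2.connectedComponentsWithStats(m.astype(np.uint8))
    for i in range(1,k):
        if s[i,4]>4: g=l==i; print("on board",n,s[i,4],np.round([np.median(sx[g]),np.median(sy[g])]),"ext",np.round([np.ptp(sx[g]),np.ptp(sy[g])]),"zmax",np.round(Z[g].max()))
    f=im.astype(int); g=(abs(sx)<80)&(abs(sy)<124)&(Z<64)&(Z>50)&(f[...,0]-f[...,2]<20)&(f.sum(-1)>150); print("greyish px",g.sum(),np.round([np.median(sx[g]),np.median(sy[g])]) if g.any() else "")
    a=P[(P[...,2]>.08)&(P[...,2]<.105)&(np.linalg.norm(P[...,:2]-[.575,.16],axis=-1)<.12)&(P[...,1]>.1)];print("knob",np.round(1000*np.median(a,0)))
    g=(sy>160)&(sy<215)&(abs(sx+45)<28)&(Z>17); print("fallen block",np.round([sx[g].mean(),sy[g].mean()]),np.round(np.percentile(Z[g],[5,50,95,100])))
E
```

```text
top [231. 183.] 21 sx,sy [ 38. 201.] z med/95% [42. 45.]
top [244. 195.] 47 sx,sy [  4. 150.] z med/95% [20. 27.]
top [227. 204.] 11 sx,sy [-31. 206.] z med/95% [46. 48.]
top [233. 207.] 49 sx,sy [-38. 185.] z med/95% [30. 40.]
top [244. 211.] 38 sx,sy [-50. 146.] z med/95% [27. 31.]
top [242. 218.] 7 sx,sy [-75. 152.] z med/95% [19. 22.]
top [238. 220.] 10 sx,sy [-84. 167.] z med/95% [20. 21.]
scene [267. 184.] 84 sx,sy [-59. 151.] z med/95% [27. 31.]
scene [279. 191.] 91 sx,sy [-36. 188.] z med/95% [31. 43.]
scene [265. 204.] 79 sx,sy [  4. 154.] z med/95% [20. 27.]
scene [283. 210.] 15 sx,sy [ 31. 205.] z med/95% [44. 46.]
[ 0.49426379 -0.29789134  0.25154253] 31.3
on board top 64 [ 64. -43.] ext [24. 24.] zmax 102.0
on board top 159 [-35.  11.] ext [68. 21.] zmax 140.0
greyish px 2 [ 55. -38.]
knob [581. 251.  94.]
fallen block [-46. 197.] [23. 42. 48. 50.]
on board scene 341 [-18.  14.] ext [73. 25.] zmax 138.0
on board scene 159 [ 69. -40.] ext [27. 27.] zmax 101.0
greyish px 20 [ 73. -46.]
knob [583. 254.  94.]
fallen block [-46. 197.] [20. 38. 46. 48.]
```

Checks pass: the board holds only the scraper (top at 138 mm, so upright) and the unmoved jar. All parts are low in the bay and the knob is in place. Handing in.

```bash
python3 -c "
from bench import ctrl
print(ctrl.finish_job())"
```

```text
the job is handed in; nothing more can be done
None
```

I handed the job in at about 31 s: by camera depth, the bay is under the board end, all five parts are in it, and the scraper stands released on the board with the jar unmoved. No verdict came back, I didn't re-measure the other bystanders at the end, and I viewed 12 pictures where the limit was 10.

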